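# Set up the brick soldering hearth

### The arm

A 7-joint arm with a two-finger parallel gripper is mounted at the origin on a cart in front of the work surface, level with it; the furniture and walls round the work are solid. World frame = base frame: x ahead of the robot, y to its left, z up, the work surface at z = 0. Lengths are in m, angles in rad, forces in N, time in s.
With the tool pointing down it reaches from about 0.425 to 0.925 m from the base axis. Payload 6.8 kg.
Tool frame: the origin (TCP) lies at the very end of the fingers, on their centre line; the grasp point (between the pads) lies 19 mm behind it (r.tcp_to_grasp is the distance from the TCP to the grasp point, in m); z points along the fingers, y is the line along which they close (so a half turn about z gives the same grasp; the last joint's range is limited). The gripper opens to 85 mm and grips with 20 to 120 N. Pads are 22 mm wide; open, the fingers measure 114 mm over their backs; the gripper's body (76 mm by 85 mm) begins 54 mm behind the grasp point. The pads swing forward as they close: fully open they stand 13 mm farther back than shut.
Start: joints at [1.101, 0.477, 0.022, 1.555, -0.011, 1.109, -0.083], TCP at [0.239, -0.631, 0.231] pointing down, gripper open.
Joint ranges: [-2.96, 2.96], [-0.34, 2.1], [-1.41, 1.46], [0.24, 2.44], [-1.37, 4.51], [0.17, 1.92], [-2.96, 2.96]. Speed limits (rad/s): [2.39, 2.39, 3.14, 3.14, 3.14, 3.14, 3.14].

### API

Orientations are given as a rotation vector (axis times angle).
In Python, from bench import r gives the robot as it stands.
- The arm moves only by the tool step_arm, never from a script. Its argument "moves" is a list of rows, each a list of 7 numbers: the shift along the tool's x, y, z in mm, then the turn, a rotation vector about the tool's x, y, z in rad, then the finger opening in mm, from 0 to 85.4. A call has 1 to 8 rows; each row is the pose to reach, as a shift and turn from the pose commanded when the call began, along the tool's axes at that moment; what a row does not reach only later rows make up. A row lasts 1/10 s, in which the tool goes at most 50 mm and 8.59 degrees, less where a joint would pass 70% of its speed; a pose out of reach is approached as far as the arm can. A call with a gripper value outside its range is refused whole. The fingers move at their own pace and stop on an object; "grip_force" is the grip in N (left out, the last holds). Time passes only in rows, so rows that repeat a pose let the fingers close. It gives the time, the measured TCP pose, the force, the opening and the grip force at its end, in the units of the state.
- r.get_obs(): the state, without advancing time (a new reading comes with each control period).
- r.grab_frame(name): name is "scene" or "top" or "wrist"; returns a dict with "image" (420x560x3 uint8, red, green, blue), "depth" (420x560 float32, m along the optical axis (not along the pixel's ray), 0 where there is no reading), "mtx" (3x3 intrinsics, pixels), "rvec" (rotation vector, rad) and "tvec" (3), from world to camera coordinates, as OpenCV has them. Camera axes: x right, y down, z forward; pixel columns grow to the right and rows downward; lengths in m; the calibration is good to about 2 mm. A picture is of the moment at which its call begins.
- r.hand_in(): hands the job in; it is judged then, once.
The state is a dict: "clock": time; "joints": joint angles; "qvel": joint speeds; "tau": joint torques, N m; "tcp_pos": TCP position; "orientation": TCP orientation; "contact_force": force on the tool from outside, world axes, zero at the start; "moment": the same for the moment, N m; "grip_width": finger opening in m; "gripper_force": force on a finger pad.
Only numpy, scipy, OpenCV 4.12 (cv2) and the standard library are available. Lean on these libraries where they do the work, as an engineer would, in place of code of your own. Each camera call takes 0.05 s, during which the arm holds its last target. There are 200 camera calls.

### The job

Get the soldering hearth ready: swing both folding prop legs of the torch screen out until they hit their stops before any brick goes onto the slab. Clear the white rubber block and the short white stub off the slab into the steel dish, and lay every loose fire brick there is (three or four) flat on the slab, each squarely in one of the drawn outlines so that they make the pinwheel layer.

Things in the scene. Friction and masses are not known exactly. Their poses are not given: they have to be found in the camera images.
- hearth: hearth slab: a fixed pale plate 200 x 200 mm, 8 mm thick, on the bench; origin at the centre of its underside. Four brick outlines (122 x 65 mm each) are drawn on its top in thin dark lines, a pinwheel round an open square, so that neighbouring bricks stand 7 mm apart and the open square is 64 mm wide. Their centres and directions: see slot_0 to slot_3
- slot_0 (a point): centre of a brick outline on the slab's top, slab-frame near the robot and right: (-32.5, -61) mm; the brick's length lies along the slab's x axis. The +x half of the brick's inner long side borders the open square, so a finger has room there (grip about 25 mm off the brick's centre).
- slot_1 (a point): centre of a brick outline on the slab's top, slab-frame right and far: (61, -32.5) mm; the brick's length lies along the slab's y axis. The +y half of the brick's inner long side borders the open square, so a finger has room there (grip about 25 mm off the brick's centre).
- slot_2 (a point): centre of a brick outline on the slab's top, slab-frame far and left: (32.5, 61) mm; the brick's length lies along the slab's x axis. The -x half of the brick's inner long side borders the open square, so a finger has room there (grip about 25 mm off the brick's centre).
- slot_3 (a point): centre of a brick outline on the slab's top, slab-frame left and near: (-61, 32.5) mm; the brick's length lies along the slab's y axis. The -y half of the brick's inner long side borders the open square, so a finger has room there (grip about 25 mm off the brick's centre).
- brick_0: grey soft fire brick lying flat on the bench, 58 (x) x 115 (y) x 40 (z) mm, 0.1 to 0.2 kg; one of four alike, of which three or four are present. Origin at the centre of its underside, its y axis along its length, z up.
- brick_1: grey soft fire brick lying flat on the bench, 58 (x) x 115 (y) x 40 (z) mm, 0.1 to 0.2 kg; one of four alike, of which three or four are present. Origin at the centre of its underside, its y axis along its length, z up.
- brick_2: grey soft fire brick lying flat on the bench, 58 (x) x 115 (y) x 40 (z) mm, 0.1 to 0.2 kg; one of four alike, of which three or four are present. Origin at the centre of its underside, its y axis along its length, z up.
- brick_3: grey soft fire brick lying flat on the bench, 58 (x) x 115 (y) x 40 (z) mm, 0.1 to 0.2 kg; one of four alike, of which three or four are present. Origin at the centre of its underside, its y axis along its length, z up.
- leg_near (a joint): angle of the prop leg hinged at the end of the screen nearer the robot: 0 = folded flat along the back of the screen (from its hinge it then points along the screen's +x); grows as it swings out to the screen's +y side (away from the slab); stop at 1.45 rad. Vertical axis, light friction (under 1 N at the post); it stays where it is left.
- leg_near_hinge (a point): foot of the vertical hinge axis of the leg nearer the robot, at bench level, 105 mm from the middle of the screen along its length and 9 mm behind it.
- leg_near_peg (a point): top centre of the upright round post at the free end of the leg nearer the robot: 12 mm in diameter, 85 mm from the hinge axis, its top 135 mm above the bench, so that its upper 46 mm stand clear above the screen and can be pushed over the screen's edge. A 8 mm rod at 40 mm height joins it to the hinge.
- leg_far (a joint): angle of the prop leg hinged at the end of the screen farther from the robot: 0 = folded flat along the back of the screen (from its hinge it then points along the screen's -x); grows as it swings out to the screen's +y side (away from the slab); stop at 1.45 rad. Vertical axis, light friction (under 1 N at the post); it stays where it is left.
- leg_far_hinge (a point): foot of the vertical hinge axis of the leg farther from the robot, at bench level, 105 mm from the middle of the screen along its length and 9 mm behind it.
- leg_far_peg (a point): top centre of the upright round post at the free end of the leg farther from the robot: 12 mm in diameter, 85 mm from the hinge axis, its top 135 mm above the bench, so that its upper 46 mm stand clear above the screen and can be pushed over the screen's edge. A 8 mm rod at 40 mm height joins it to the hinge.
- screen: torch screen: a low upright sheet-steel panel left of the slab, 240 mm long (its x), 3 mm thick (y), with a rolled top edge 89 mm above the bench and a foot strip 26 mm wide; fixed. Origin at the middle of its foot at bench level; its two legs fold along its back, the +y side.
- dish: shallow round steel dish behind the slab, 120 mm across the rim, 25 mm tall, wall 3 mm, fixed. Origin at the centre of its underside.
- rubber_block: white rubber block, 24 (x) x 34 (y) x 30 (z) mm, 0.03 kg, on the slab at the start; origin at the centre of its underside.
- stub: short white plastic stub, an upright cylinder 19 mm in diameter and 20 mm tall, 0.012 kg, on the slab at the start; origin at the centre of its underside.

How it is judged:
On the way, in this order (a step that is already met when the one before it is completed fails the run):
1. both prop legs are swung out to their stops (value of joint each of leg_near, leg_far above 1.37 rad), for 0.2 s.
2. every brick present lies in an outline of the pinwheel (((horizontal distance between brick_0 and slot_0 below 0.012 m and angle between the y axis of brick_0 and the x axis of hearth, either way round below 0.12 rad) or (horizontal distance between brick_0 and slot_1 below 0.012 m and angle between the y axis of brick_0 and the y axis of hearth, either way round below 0.12 rad) or (horizontal distance between brick_0 and slot_2 below 0.012 m and angle between the y axis of brick_0 and the x axis of hearth, either way round below 0.12 rad) or (horizontal distance between brick_0 and slot_3 below 0.012 m and angle between the y axis of brick_0 and the y axis of hearth, either way round below 0.12 rad)) and height (world z) of each of brick_0, brick_1, brick_2, brick_3 below 0.015 m and angle between each of brick_0, brick_1, brick_2, brick_3's own z axis and vertical below 0.08 rad and linear speed of each of brick_0, brick_1, brick_2, brick_3 below 0.02 m/s and ((horizontal distance between brick_1 and slot_0 below 0.012 m and angle between the y axis of brick_1 and the x axis of hearth, either way round below 0.12 rad) or (horizontal distance between brick_1 and slot_1 below 0.012 m and angle between the y axis of brick_1 and the y axis of hearth, either way round below 0.12 rad) or (horizontal distance between brick_1 and slot_2 below 0.012 m and angle between the y axis of brick_1 and the x axis of hearth, either way round below 0.12 rad) or (horizontal distance between brick_1 and slot_3 below 0.012 m and angle between the y axis of brick_1 and the y axis of hearth, either way round below 0.12 rad)) and ((horizontal distance between brick_2 and slot_0 below 0.012 m and angle between the y axis of brick_2 and the x axis of hearth, either way round below 0.12 rad) or (horizontal distance between brick_2 and slot_1 below 0.012 m and angle between the y axis of brick_2 and the y axis of hearth, either way round below 0.12 rad) or (horizontal distance between brick_2 and slot_2 below 0.012 m and angle between the y axis of brick_2 and the x axis of hearth, either way round below 0.12 rad) or (horizontal distance between brick_2 and slot_3 below 0.012 m and angle between the y axis of brick_2 and the y axis of hearth, either way round below 0.12 rad)) and ((horizontal distance between brick_3 and slot_0 below 0.012 m and angle between the y axis of brick_3 and the x axis of hearth, either way round below 0.12 rad) or (horizontal distance between brick_3 and slot_1 below 0.012 m and angle between the y axis of brick_3 and the y axis of hearth, either way round below 0.12 rad) or (horizontal distance between brick_3 and slot_2 below 0.012 m and angle between the y axis of brick_3 and the x axis of hearth, either way round below 0.12 rad) or (horizontal distance between brick_3 and slot_3 below 0.012 m and angle between the y axis of brick_3 and the y axis of hearth, either way round below 0.12 rad))), for 0.2 s.
At the end, for the whole second after the job is handed in: Both legs stand at their stops (over 1.37 rad); every brick present lies flat on the slab, its centre within 12 mm of an outline's centre and within 0.12 rad of its direction; the rubber block and the stub lie in the dish (within 55 mm of its centre); all at rest (all of step 1 and all of step 2 and horizontal distance between each of rubber_block, stub and dish below 0.055 m and height (world z) of each of rubber_block, stub below 0.045 m and linear speed of each of rubber_block, stub below 0.02 m/s); the robot touches nothing.
It fails at once if a brick is on the slab while a prop leg is still folded in (((horizontal distance between brick_0 and hearth below 0.1 m and height (world z) of brick_0 below 0.02 m) or (horizontal distance between brick_1 and hearth below 0.1 m and height (world z) of brick_1 below 0.02 m) or (horizontal distance between brick_2 and hearth below 0.1 m and height (world z) of brick_2 below 0.02 m) or (horizontal distance between brick_3 and hearth below 0.1 m and height (world z) of brick_3 below 0.02 m)) and value of joint any of leg_near, leg_far below 0.8 rad).
Of brick_0, brick_1, brick_2, brick_3 only 3 to 4 are there at a start; the rules pass over those that are not, and their reading is None.
At some moment in a run one of brick_0, brick_1, brick_2, brick_3 may be knocked a few centimetres aside while the robot is not near it.
Once in a run the grip may slacken for a moment while it holds something.
It also fails if it takes over 210 s, if anything falls off the work surface, if the arm or the gripper's body presses on something with over 40 N, if the wrist force passes 120 N, or if a joint passes its speed limit or range.

## Working session

There is one attempt and no reset: what is moved stays moved. The work goes in short steps, Python scripts to look and compute and a tool call to move; the robot and the scene stay as the last step left them, time stands still between calls to the robot, and variables do not carry over. Pictures are saved under pics/ and viewed, at most 14 in all, crops included, and the job is handed in when it is done.

Besides the shell and the picture viewer there is one more tool, called by a JSON object that holds its "name" and its "arguments", one argument or row to a line. step_arm: Moves the arm, as the interface text tells. Its arguments: {"type":"object","properties":{"moves":{"type":"array","items":{"type":"array","items":{"type":"number"}}},"grip_force":{"type":"number"}},"required":["moves"]}

```bash
ls; mkdir -p pics; cat > h.py <<'E'
import numpy as np, cv2
from bench import r
def grab(n,save=None):
    f=r.grab_frame(n)
    if save: cv2.imwrite('pics/'+save,cv2.cvtColor(f['image'],cv2.COLOR_RGB2BGR))
    R=cv2.Rodrigues(np.array(f['rvec'],float))[0];t=np.array(f['tvec'],float).ravel()
    d=f['depth'];v,u=np.indices(d.shape);K=np.array(f['mtx'])
    P=np.stack([(u-K[0,2])/K[0,0]*d,(v-K[1,2])/K[1,1]*d,d],-1)
    W=(P-t)@R; W[d==0]=np.nan
    f['W']=W; return f
E
python3 - <<'E'
from h import *
for n in('top','scene'):
    f=grab(n,n+'0.png'); np.savez('/tmp/'+n,W=f['W'],im=f['image'])
o=r.get_obs();print(o)
E
```

```text
pics
{'clock': 0.1, 'joints': array([ 1.10092889,  0.47773709,  0.02236592,  1.5563236 , -0.01152726,
        1.10929903, -0.0830947 ]), 'qvel': array([-0.00034028, -0.00157904,  0.00025626, -0.00069799,  0.00039429,
        0.00172503, -0.00078374]), 'tau': array([ 4.38985808e-03, -5.97764075e+01,  1.61382135e+00, -2.81956100e+01,
        1.28454011e-02,  5.03221090e-03, -2.40253189e-05]), 'tcp_pos': array([ 0.2387018 , -0.63082809,  0.23042244]), 'orientation': array([-3.08877608e+00, -5.64872079e-01,  6.25199796e-04]), 'contact_force': array([ 0.04764611, -0.95906913, -0.02106915]), 'moment': array([ 0.01977572,  0.01068586, -0.00496879]), 'gripper_force': 0.0, 'grip_width': 0.08546197901594346}
```

View pics/top0.png

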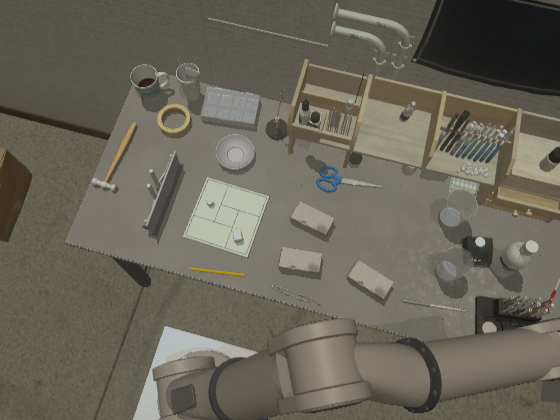

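View pics/scene0.png

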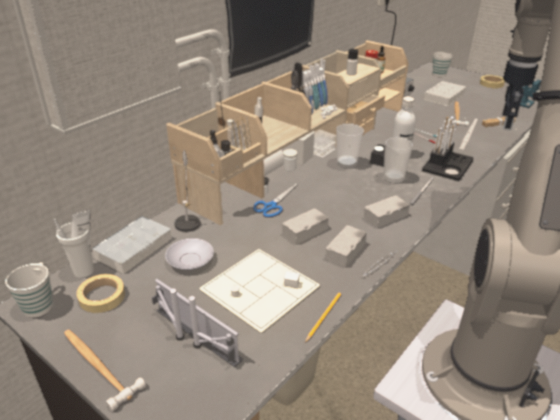

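Top view: slab around (227,217), white stub (210,203), rubber block (237,234), dish (235,153), screen from (175,155) to (150,232) with folded pegs at about (152,190), and three bricks at (313,219), (301,262), (370,280). The scene view also shows three bricks.

```bash
cat >> h.py <<'E'
def rects(W,sel,mn=40):
    """connected components of a mask -> world min-area rects"""
    n,l=cv2.connectedComponents(sel.astype(np.uint8)); out=[]
    for i in range(1,n):
        m=l==i
        if m.sum()<mn: continue
        p=W[m]; (c,s,a)=cv2.minAreaRect((p[:,:2]*1000).astype(np.float32))
        v,u=np.argwhere(m).mean(0)
        if s[0]<s[1]: a+=90; s=s[::-1]
        out.append((np.round(c,1),np.round(s,1),round(a%180,1),round(np.nanmedian(p[:,2])*1000,1),(int(u),int(v)),m.sum()))
    return out
E
python3 - <<'E'
from h import *
d=np.load('/tmp/top.npz');W=d['W'];im=d['im'].astype(int)
for px in [(227,217),(100,217),(340,240),(235,153),(20,20)]: print(px,W[px[1],px[0]])
z=W[...,2];box=np.zeros(z.shape,bool);box[130:310,70:420]=1
print('tall 20-60');[print(*x) for x in rects(W,box&(z>.03)&(z<.06))]
print('slab');[print(*x) for x in rects(W,box&(z>.005)&(im.min(-1)>130),200)]
print('low');[print(*x) for x in rects(W,box&(z>.012)&(z<.05),15)]
print('high');[print(*x) for x in rects(W,box&(z>.08)&(z<.16),5)]
print('pegs');[print(*x) for x in rects(W,box&(z>.115)&(z<.16),3)]
E
```

```text
(227, 217) [0.49331771 0.08173191 0.0057148 ]
(100, 217) [ 0.39594408  0.44685461 -0.00490876]
(340, 240) [ 0.51588031 -0.25681802 -0.00200904]
(235, 153) [0.70111356 0.11968791 0.00495162]
(20, 20) [0.96335801 0.94403863 0.04114051]
tall 20-60
[ 760.  -238.5] [52.5 37.4] 156.0 45.0 (354, 158) 147
[503.6 281.7] [235.4  24.7] 177.7 44.5 (161, 197) 254
[555.1 298. ] [70.1 11.4] 167.9 42.6 (161, 177) 65
[ 776.  -404.4] [38.8 13.8] 83.1 43.8 (409, 168) 52
[ 546.9 -161. ] [115.4  60.6] 77.4 40.1 (312, 217) 779
[441.8  34.2] [33.1 23.5] 25.1 37.6 (236, 234) 93
[ 416.6 -159. ] [115.1  59.5] 95.6 40.0 (300, 259) 837
[ 415.2 -360.7] [114.6  61.6] 71.7 40.4 (370, 279) 872
slab
[697.8 113.9] [115.7 105.3] 12.3 12.6 (236, 151) 685
[495.9  84.9] [201.3 200.1] 177.1 9.0 (226, 216) 3334
[ 547.7 -161.8] [112.6  58.3] 76.6 40.3 (311, 215) 602
[ 416.8 -158.8] [112.3  57.6] 95.7 40.2 (298, 258) 661
[ 415.7 -361. ] [112.3  58.9] 70.5 40.6 (369, 277) 681
low
[601.7 459.8] [167.   20.8] 176.2 16.6 (120, 150) 212
[713.9 325.5] [62.6 15.6] 105.1 21.3 (172, 131) 65
[794.5  13.9] [62.8 28. ] 104.1 15.8 (276, 
[... 997 characters left out ...]
 132) 32
[ 789.6 -224.3] [383.4 118.7] 90.3 147.8 (379, 144) 2367
[505.2 279.5] [241.1  14.5] 179.6 87.4 (160, 187) 206
[526.6 304.7] [12.1 11.3] 74.5 117.5 (152, 173) 48
[483.5 295.9] [11.5 11.3] 153.5 115.4 (150, 188) 48
pegs
[ 774.2 -135.3] [4.5 4.1] 50.4 148.1 (325, 130) 3
[ 774.5 -151.4] [14.4  9.9] 101.6 148.5 (330, 130) 10
[ 780.5 -173.4] [13.9  6.6] 134.2 147.8 (338, 131) 11
[ 778.5 -182.8] [17.1  2.1] 5.8 150.9 (341, 132) 6
[ 783.3 -192.6] [16.2  7.6] 0.1 148.2 (345, 132) 12
[ 786.9 -206.7] [22.  12.3] 179.7 146.8 (350, 132) 32
[ 789.6 -224.3] [383.4 118.7] 90.3 147.8 (380, 144) 2325
[526.1 305.5] [11.5 10.4] 2.2 132.1 (151, 171) 25
[483.7 295.8] [11.3 11. ] 63.5 131.3 (148, 186) 24
```

```bash
cat >> h.py <<'E'
from scipy.spatial.transform import Rotation as Ro
def plan(wps, base=None):
    """wps: (x,y,z mm, yaw deg of tool x, opening). Prints step_arm rows from the present pose (or base=(x,y,z mm,yaw deg))."""
    o=r.get_obs()
    if base is None: p0=np.array(o['tcp_pos'])*1000; R0=Ro.from_rotvec(o['orientation'])
    else: p0=np.array(base[:3],float); R0=down(base[3])
    for x,y,z,yaw,op in wps:
        d=R0.inv().apply(np.array([x,y,z])-p0); w=(R0.inv()*down(yaw)).as_rotvec()
        print([*np.round(d,1).tolist(),*np.round(w,3).tolist(),op])
def down(yaw): return Ro.from_euler('z',yaw,degrees=True)*Ro.from_rotvec([np.pi,0,0])
def st():
    o=r.get_obs(); R=Ro.from_rotvec(o['orientation']).as_matrix()
    print('t',o['clock'],'tcp',np.round(o['tcp_pos']*1000,1),'yaw',round(np.degrees(np.arctan2(R[1,0],R[0,0])),2),'tilt',round(np.degrees(np.arccos(-R[2,2])),2),'w',round(o['grip_width']*1000,1),'F',np.round(o['contact_force'],1),'j',np.round(o['joints'],2))
def arc(h,th,sgn):
    """pusher centre (box 29 x 22 mm) just behind the post at angle th; sgn +1 near leg, -1 far leg"""
    p=np.array([h[0]+sgn*85*np.cos(th),h[1]+85*np.sin(th)]); t=np.array([-sgn*np.sin(th),np.cos(th)])
    for s in np.arange(40,10,-.1):
        q=np.maximum(np.abs(t*s)-[14.5,11],0)
        if np.hypot(*q)<=6: return p-t*s
E
python3 - <<'E'
from h import *
st();plan([(480,-400,230,60,0),(490,200,230,90,0),(484,268,104,90,0)])
for th in np.arange(.1,1.5,.15):print(round(th,2),arc((400,290),th,1).round(1),arc((610,287),th,-1).round(1))
E
```

```text
t 0.1 tcp [ 238.7 -630.8  230.4] yaw 20.73 tilt 0.09 w 85.5 F [ 0. -1. -0.] j [ 1.1   0.48  0.02  1.56 -0.01  1.11 -0.08]
[307.4, -130.5, 0.6, -0.002, -0.0, -0.685, 0]
[529.1, -688.1, 1.5, -0.001, -0.001, -1.209, 0]
[547.5, -753.6, 127.6, -0.001, -0.001, -1.209, 0]
0.1 [486.3 281.6] [523.7 278.6]
0.25 [486.7 294.1] [523.3 291.1]
0.4 [485.5 306.2] [524.5 303.2]
0.55 [482.9 317.5] [527.1 314.5]
0.7 [479.3 327.8] [530.7 324.8]
0.85 [474.1 338. ] [535.9 335. ]
1.0 [466.  348.6] [544.  345.6]
1.15 [455.2 358.4] [554.8 355.4]
1.3 [443.2 366.2] [566.8 363.2]
1.45 [430.7 371.9] [579.3 368.9]
```

{"name": "step_arm", "arguments": {
  "moves": [
    [307,-130,0,0,0,-0.4,0],
    [307,-130,0,0,0,-0.7,0],
    [307,-130,0,0,0,-0.7,0],
    [307,-130,0,0,0,-0.7,0],
    [307,-130,0,0,0,-0.7,0],
    [307,-130,0,0,0,-0.7,0],
    [307,-130,0,0,0,-0.7,0],
    [307,-130,0,0,0,-0.7,0]
  ],
  "grip_force": 40
}}

```text
clock: 0.9
tcp_pos: [0.485, -0.3948, 0.2311]
orientation: [-2.7, -1.603, -0.005]
contact_force: [-0.2, -0.5, 0.3]
grip_width: 0.0
gripper_force: 0.0
```

```bash
python3 - <<'E'
from h import *
st();plan([(490,230,230,90,0)])
E
```

```text
t 0.9 tcp [ 485.  -394.8  231.1] yaw 61.4 tilt 0.22 w 0.0 F [-0.2 -0.5  0.3] j [ 0.76  0.41 -0.23  1.67  0.1   1.08  0.  ]
[551.0, -294.7, 3.1, 0.001, -0.004, -0.499, 0]
```

{"name": "step_arm", "arguments": {
  "moves": [
    [551,-295,3,0,0,-0.5,0],
    [551,-295,3,0,0,-0.5,0],
    [551,-295,3,0,0,-0.5,0],
    [551,-295,3,0,0,-0.5,0],
    [551,-295,3,0,0,-0.5,0],
    [551,-295,3,0,0,-0.5,0],
    [551,-295,3,0,0,-0.5,0],
    [551,-295,3,0,0,-0.5,0]
  ]
}}

```text
clock: 1.7
tcp_pos: [0.4865, -0.0002, 0.2293]
orientation: [2.233, 2.21, -0.001]
contact_force: [1.0, -1.0, 0.1]
grip_width: 0.0001
gripper_force: 0.0
```

```bash
python3 - <<'E'
from h import *
st();plan([(484,266,230,90,0),(484,266,104,90,0)])
E
```

```text
t 1.7 tcp [ 4.865e+02 -2.000e-01  2.293e+02] yaw 89.4 tilt 0.04 w 0.1 F [ 1.  -1.   0.1] j [ 0.35  0.21 -0.54  1.97  0.13  1.   -0.26]
[266.2, -5.2, -0.8, -0.0, 0.001, -0.01, 0]
[266.2, -5.2, 125.2, -0.0, 0.001, -0.01, 0]
```

{"name": "step_arm", "arguments": {
  "moves": [
    [266,-5,0,0,0,-0.01,0],
    [266,-5,0,0,0,-0.01,0],
    [266,-5,0,0,0,-0.01,0],
    [266,-5,0,0,0,-0.01,0],
    [266,-5,0,0,0,-0.01,0],
    [266,-5,0,0,0,-0.01,0],
    [266,-5,40,0,0,-0.01,0],
    [266,-5,80,0,0,-0.01,0]
  ]
}}

```text
clock: 2.5
tcp_pos: [0.4853, 0.2656, 0.1491]
orientation: [2.219, 2.222, 0.004]
contact_force: [0.6, -0.4, -1.3]
grip_width: -0.0002
gripper_force: 0.0
```

```bash
python3 - <<'E'
from h import *
f=grab('wrist','w1.png')
st();plan([(484,266,104,90,0)])
f=grab('top');W=f['W'];z=W[...,2];box=np.zeros(z.shape,bool);box[150:250,100:200]=1
[print(*x) for x in rects(W,box&(z>.105)&(z<.14),5)]
E
```

```text
t 2.55 tcp [481.5 262.  141.9] yaw 90.06 tilt 0.51 w -0.4 F [-1.7 -1.9 -4. ] j [-0.13  0.45 -0.61  1.91  0.32  0.9  -0.9 ]
[4.2, 2.8, 37.9, -0.008, 0.005, 0.001, 0]
```

View pics/w1.png

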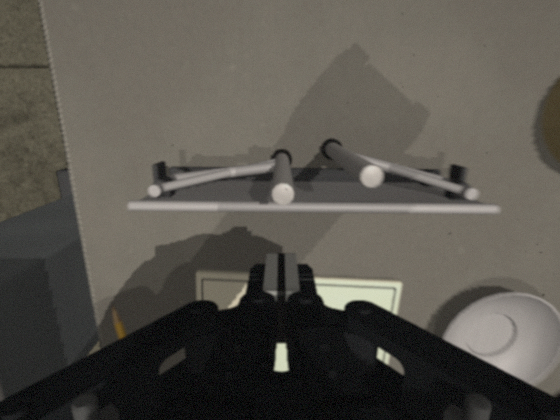

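Wrist view: the closed fingers (282,260) stand in front of the screen, near peg (283,192) straight ahead, far peg (372,175).

{"name": "step_arm", "arguments": {
  "moves": [
    [3,0,20,0,0,0,0],
    [3,0,40,0,0,0,0],
    [3,0,40,0,0,0,0],
    [3,0,40,0,0,0,0]
  ]
}}

```text
clock: 3.0
tcp_pos: [0.4852, 0.2678, 0.1108]
orientation: [2.221, 2.221, 0.001]
contact_force: [0.3, 0.6, 1.4]
grip_width: 0.0002
gripper_force: 0.0
```

```bash
python3 - <<'E'
from h import *
st();A=[(*arc((400,290),th,1),103,90,0) for th in np.linspace(.08,1.5,15)];A[0]=(484,A[0][1],103,90,0);plan(A)
E
```

```text
t 3.0 tcp [485.2 267.8 110.8] yaw 90.02 tilt 0.05 w 0.2 F [0.3 0.6 1.4] j [-0.15  0.49 -0.59  1.92  0.37  0.83 -0.94]
[12.0, -1.2, 7.8, 0.001, -0.0, 0.0, 0]
[20.6, 1.5, 7.8, 0.001, -0.0, 0.0, 0]
[28.9, 1.4, 7.8, 0.001, -0.0, 0.0, 0]
[37.1, 0.5, 7.8, 0.001, -0.0, 0.0, 0]
[44.9, -1.0, 7.8, 0.001, -0.0, 0.0, 0]
[52.3, -3.1, 7.8, 0.001, -0.0, 0.0, 0]
[59.2, -5.5, 7.8, 0.001, -0.0, 0.0, 0]
[66.0, -8.6, 7.8, 0.001, -0.0, 0.0, 0]
[73.2, -13.0, 7.8, 0.001, -0.0, 0.0, 0]
[80.3, -18.6, 7.8, 0.001, -0.0, 0.0, 0]
[87.2, -25.7, 7.8, 0.001, -0.0, 0.0, 0]
[93.2, -33.5, 7.7, 0.001, -0.0, 0.0, 0]
[98.3, -41.8, 7.7, 0.001, -0.0, 0.0, 0]
[102.4, -50.1, 7.7, 0.001, -0.0, 0.0, 0]
[105.5, -58.7, 7.7, 0.001, -0.0, 0.0, 0]
```

{"name": "step_arm", "arguments": {
  "moves": [
    [12,0,8,0,0,0,0],
    [20,1,8,0,0,0,0],
    [29,1,8,0,0,0,0],
    [37,0,8,0,0,0,0],
    [45,-1,8,0,0,0,0],
    [52,-3,8,0,0,0,0],
    [59,-6,8,0,0,0,0],
    [66,-9,8,0,0,0,0]
  ]
}}

```text
clock: 3.8
tcp_pos: [0.4753, 0.3345, 0.1015]
orientation: [2.22, 2.222, 0.001]
contact_force: [0.8, -0.4, -0.1]
grip_width: 0.0001
gripper_force: 0.3
```

{"name": "step_arm", "arguments": {
  "moves": [
    [7,-5,0,0,0,0,0],
    [14,-10,0,0,0,0,0],
    [21,-17,0,0,0,0,0],
    [27,-25,0,0,0,0,0],
    [32,-33,0,0,0,0,0],
    [36,-40,0,0,0,0,0],
    [36,-42,0,0,0,0,0],
    [36,-42,0,0,0,0,0]
  ]
}}

```text
clock: 4.6
tcp_pos: [0.4331, 0.3703, 0.1016]
orientation: [-2.22, -2.223, -0.001]
contact_force: [-1.0, -1.0, -0.1]
grip_width: -0.0002
gripper_force: 0.0
```

```bash
cat >> h.py <<'E'
def pegs():
    f=grab('top');W=f['W'];z=W[...,2];box=np.zeros(z.shape,bool);box[130:260,80:200]=1
    [print(*x) for x in rects(W,box&(z>.105)&(z<.14),8)]
    return f
E
python3 - <<'E'
from h import *
st();grab('wrist','w2.png');pegs()
E
```

```text
t 4.6 tcp [433.1 370.3 101.6] yaw 90.09 tilt 0.04 w -0.2 F [-1.  -1.  -0.1] j [-0.36  0.53 -0.59  1.89  0.39  0.84 -1.15]
[409.1 367.6] [8.4 5.7] 178.3 111.6 (116, 206) 12
```

View pics/w2.png

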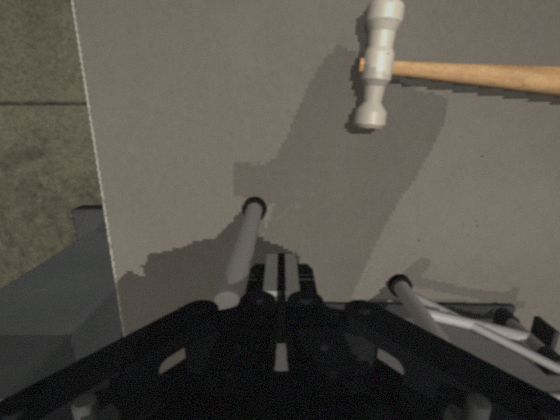

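The near post, base at (255,208), has been swung out beside the fingers; the far post at (400,282) is still folded. I push the near one on until it meets its stop.

{"name": "step_arm", "arguments": {
  "moves": [
    [0,-2,0,0,0,0,0],
    [0,-4,0,0,0,0,0],
    [0,-6,0,0,0,0,0],
    [0,-6,0,0,0,0,0]
  ]
}}

```text
clock: 5.1
tcp_pos: [0.4323, 0.3693, 0.1016]
orientation: [2.222, 2.217, 0.01]
contact_force: [13.6, 1.5, -8.4]
grip_width: -0.0001
gripper_force: 6.6
```

{"name": "step_arm", "arguments": {
  "moves": [
    [0,-1,0,0,0,0,0],
    [0,-2,0,0,0,0,0],
    [0,-3,0,0,0,0,0],
    [0,-3,0,0,0,0,0]
  ]
}}

```text
clock: 5.5
tcp_pos: [0.4321, 0.3693, 0.1018]
orientation: [2.223, 2.213, 0.015]
contact_force: [21.8, 2.6, -13.1]
grip_width: 0.0003
gripper_force: 10.3
```

{"name": "step_arm", "arguments": {
  "moves": [
    [0,25,0,0,0,0,0],
    [0,25,-50,0,0,0,0],
    [-50,50,-55,0,0,0,0],
    [-108,80,-55,0,0,0,0],
    [-108,100,-55,0,0,0,0],
    [-108,104,-55,0,0,0,0],
    [-108,104,-55,0,0,0,0],
    [-108,104,-55,0,0,0,0]
  ]
}}

```text
clock: 6.3
tcp_pos: [0.5273, 0.2631, 0.1563]
orientation: [-2.218, -2.223, 0.0]
contact_force: [-0.2, 0.1, -0.5]
grip_width: 0.0003
gripper_force: 0.0
```

```bash
python3 - <<'E'
from h import *
pegs();st();A=[(526,262,103,90,0)]+[(*arc((610,286),th,-1),103,90,0) for th in np.linspace(.15,1.4,13)];plan(A)
E
```

```text
[409.3 370.3] [11.   9.4] 97.3 129.4 (114, 203) 33
t 6.35 tcp [527.1 263.3 156.3] yaw 90.2 tilt 0.06 w -0.1 F [-0.2 -0.3 -0.6] j [-0.11  0.49 -0.6   1.81  0.33  0.95 -0.85]
[-1.4, -1.0, 53.3, -0.001, -0.001, 0.003, 0]
[18.4, -3.6, 53.3, -0.001, -0.001, 0.003, 0]
[27.1, -3.6, 53.4, -0.001, -0.001, 0.003, 0]
[35.5, -2.9, 53.4, -0.001, -0.001, 0.003, 0]
[43.6, -1.4, 53.4, -0.001, -0.001, 0.003, 0]
[51.3, 0.6, 53.4, -0.001, -0.001, 0.003, 0]
[58.5, 3.1, 53.4, -0.001, -0.001, 0.003, 0]
[65.4, 6.2, 53.4, -0.001, -0.001, 0.003, 0]
[72.7, 10.5, 53.4, -0.001, -0.001, 0.003, 0]
[80.0, 16.2, 53.4, -0.001, -0.001, 0.003, 0]
[87.1, 23.3, 53.4, -0.001, -0.001, 0.003, 0]
[93.3, 31.4, 53.4, -0.001, -0.001, 0.003, 0]
[98.5, 39.7, 53.4, -0.001, -0.001, 0.003, 0]
[102.7, 48.4, 53.3, -0.001, -0.001, 0.003, 0]
```

{"name": "step_arm", "arguments": {
  "moves": [
    [-1,-1,40,0,0,0,0],
    [-1,-1,53,0,0,0,0],
    [8,-2,53,0,0,0,0],
    [18,-3,53,0,0,0,0],
    [27,-3,53,0,0,0,0],
    [35,-3,53,0,0,0,0],
    [44,-1,53,0,0,0,0],
    [51,1,53,0,0,0,0]
  ]
}}

```text
clock: 7.15
tcp_pos: [0.5298, 0.3139, 0.1039]
orientation: [2.22, 2.223, 0.001]
contact_force: [0.4, -1.4, 1.3]
grip_width: -0.0001
gripper_force: 0.4
```

{"name": "step_arm", "arguments": {
  "moves": [
    [7,2,0,0,0,0,0],
    [14,5,0,0,0,0,0],
    [22,10,0,0,0,0,0],
    [29,15,0,0,0,0,0],
    [36,22,0,0,0,0,0],
    [42,30,0,0,0,0,0],
    [47,39,0,0,0,0,0],
    [51,48,0,0,0,0,0]
  ]
}}

```text
clock: 7.95
tcp_pos: [0.5806, 0.3588, 0.103]
orientation: [2.221, 2.213, -0.007]
contact_force: [0.9, -15.5, 5.6]
grip_width: -0.0001
gripper_force: 6.3
```

{"name": "step_arm", "arguments": {
  "moves": [
    [0,2,0,0,0,0,0],
    [0,4,0,0,0,0,0],
    [0,6,0,0,0,0,0],
    [0,6,0,0,0,0,0]
  ]
}}

```text
clock: 8.35
tcp_pos: [0.5825, 0.3651, 0.1033]
orientation: [-2.218, -2.223, 0.0]
contact_force: [-0.9, -0.0, -1.2]
grip_width: 0.0
gripper_force: 0.5
```

```bash
python3 - <<'E'
from h import *
st();pegs()
E
```

```text
t 8.35 tcp [582.5 365.1 103.3] yaw 90.13 tilt 0.07 w 0.0 F [-0.9 -0.  -1.2] j [-0.29  0.69 -0.54  1.6   0.4   0.97 -0.95]
[409.6 369.5] [11.   9.6] 88.1 124.9 (114, 203) 33
```

{"name": "step_arm", "arguments": {
  "moves": [
    [0,2,0,0,0,0,0],
    [0,4,0,0,0,0,0],
    [0,6,0,0,0,0,0],
    [0,6,0,0,0,0,0]
  ]
}}

```text
clock: 8.8
tcp_pos: [0.5831, 0.3651, 0.1031]
orientation: [-2.213, -2.223, 0.013]
contact_force: [-17.2, -3.7, 9.3]
grip_width: -0.0004
gripper_force: 8.7
```

{"name": "step_arm", "arguments": {
  "moves": [
    [0,-28,0,0,0,0,0],
    [0,-28,-50,0,0,0,0],
    [-50,-40,-80,0,0,0,40],
    [-100,-50,-100,0,0,0,40],
    [-150,-60,-100,0,0,0,40],
    [-200,-60,-100,0,0,0,40],
    [-222,-60,-100,0,0,0,40],
    [-222,-60,-100,0,0,0,40]
  ]
}}

```text
clock: 9.6
tcp_pos: [0.5304, 0.135, 0.2035]
orientation: [2.227, 2.211, -0.004]
contact_force: [-0.1, -0.2, -0.3]
grip_width: 0.0398
gripper_force: 0.0
```

```bash
python3 - <<'E'
from h import *
st();pegs()
f=grab('wrist','w3.png');np.savez('/tmp/w',W=f['W'],im=f['image'])
E
```

```text
t 9.6 tcp [530.4 135.  203.5] yaw 89.56 tilt 0.23 w 39.8 F [-0.1 -0.2 -0.3] j [ 0.12  0.36 -0.6   1.86  0.24  1.   -0.59]
[598.2 366. ] [11.2 10.2] 77.7 127.2 (139, 144) 30
[410.2 370.2] [11.3 10.7] 87.9 127.4 (114, 203) 29
```

View pics/w3.png

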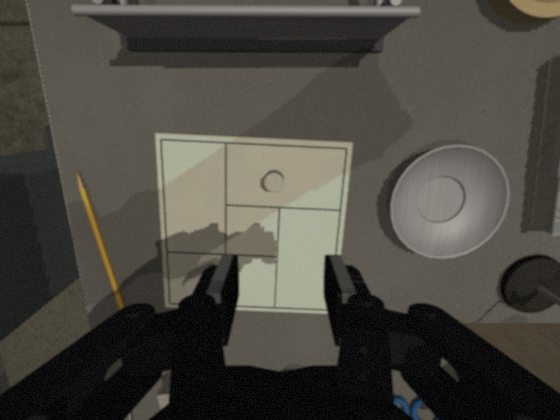

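Wrist view: the slab with outlines, the stub at (273,182), the dish at (450,200); both leg posts stand out behind the screen. The block is hidden under the gripper.

```bash
python3 - <<'E'
from h import *
d=np.load('/tmp/w.npz');W=d['W'];im=d['im'].astype(int);z=W[...,2]
b=np.zeros(z.shape,bool);b[100:260,150:360]=1
[print(*x) for x in rects(W,b&(z>.022)&(z<.04),30)]
b[:]=0;b[100:330,120:370]=1
[print(*x) for x in rects(W,b&(z>.005)&(z<.02)&(im.min(-1)>90),2000)]
b[:]=0;b[130:270,380:520]=1
[print(*x) for x in rects(W,b&(z>.02)&(z<.04),100)]
# slab edges left & top of image by line fits
m=(z>.004)&(z<.016)&(im.min(-1)>60)
L=[W[v,np.where(m[v,120:230])[0][0]+120] for v in range(150,240,5)]
T=[W[np.where(m[100:170,u])[0][0]+100,u] for u in range(170,340,8)]
Rr=[W[v,np.where(m[v,300:370])[0][-1]+300] for v in range(150,240,5)]
for E,a in((L,1),(T,0),(Rr,1)):
    E=np.array(E)[:,:2]*1000; c=np.polyfit(E[:,a],E[:,1-a],1); print(c, np.degrees(np.arctan(c[0])), E.mean(0))
E
```

```text
[522.7 147. ] [18.4 17.7] 89.7 28.4 (273, 181) 307
[497.9  88.7] [200.2 199.9] 176.9 8.0 (259, 209) 24723
[699.7 122.2] [118.7 118.5] 146.4 23.5 (457, 203) 2334
[5.56965530e-02 3.93982396e+02] 3.187883756026482 [401.31654372 131.680452  ]
[-5.32860455e-02  2.14988852e+02] -3.0501807977982454 [503.74656524 188.14618934]
[5.03854795e-02 5.92966585e+02] 2.884436072544635 [599.54252511 130.51259964]
```

```bash
python3 - <<'E'
from h import *
st();plan([(522.5,146,60,90,40),(522.5,146,10,90,40)])
plan([(522.5,146,10,90,40),(522.5,146,100,90,0),(699,136,100,90,0),(699,136,28,90,0)],(522.5,146,10,90))
E
```

```text
t 9.7 tcp [530.1 141.2 203.9] yaw 89.94 tilt 0.08 w 40.1 F [ 0.8  0.5 -0.4] j [ 0.11  0.36 -0.6   1.86  0.24  0.99 -0.59]
[4.8, -7.8, 143.9, 0.001, -0.0, -0.001, 40]
[4.7, -7.8, 193.9, 0.001, -0.0, -0.001, 40]
[0.0, 0.0, 0.0, 0.0, 0.0, 0.0, 40]
[0.0, 0.0, -90.0, 0.0, 0.0, 0.0, 0]
[-10.0, 176.5, -90.0, 0.0, 0.0, 0.0, 0]
[-10.0, 176.5, -18.0, 0.0, 0.0, 0.0, 0]
```

{"name": "step_arm", "arguments": {
  "moves": [
    [5,-8,50,0,0,0,40],
    [5,-8,100,0,0,0,40],
    [5,-8,150,0,0,0,40],
    [5,-8,175,0,0,0,40],
    [5,-8,194,0,0,0,40],
    [5,-8,194,0,0,0,40],
    [5,-8,194,0,0,0,10],
    [5,-8,194,0,0,0,10]
  ],
  "grip_force": 30
}}

```text
clock: 10.5
tcp_pos: [0.5217, 0.1488, 0.0096]
orientation: [-2.218, -2.224, -0.002]
contact_force: [-0.2, 0.6, 0.6]
grip_width: 0.0178
gripper_force: 29.2
```

{"name": "step_arm", "arguments": {
  "moves": [
    [0,0,0,0,0,0,10],
    [0,0,0,0,0,0,10]
  ]
}}

```text
clock: 10.7
tcp_pos: [0.5217, 0.1472, 0.0096]
orientation: [2.22, 2.223, 0.001]
contact_force: [-0.1, -0.4, -0.4]
grip_width: 0.0179
gripper_force: 29.3
```

{"name": "step_arm", "arguments": {
  "moves": [
    [0,0,-40,0,0,0,10],
    [0,0,-80,0,0,0,10],
    [-4,45,-90,0,0,0,10],
    [-6,90,-90,0,0,0,10],
    [-8,135,-90,0,0,0,10],
    [-10,177,-90,0,0,0,10],
    [-10,177,-60,0,0,0,10],
    [-10,177,-20,0,0,0,10]
  ]
}}

```text
clock: 11.5
tcp_pos: [0.7019, 0.1372, 0.0308]
orientation: [2.221, 2.218, 0.008]
contact_force: [-0.3, 1.0, -1.1]
grip_width: 0.0178
gripper_force: 30.8
```

{"name": "step_arm", "arguments": {
  "moves": [
    [0,0,0,0,0,0,10],
    [0,0,0,0,0,0,38],
    [0,0,0,0,0,0,38],
    [0,0,0,0,0,0,38],
    [0,0,-50,0,0,0,38],
    [0,0,-100,0,0,0,38],
    [0,-50,-150,0,0,0,60],
    [0,-100,-170,0,0,0,60]
  ]
}}

```text
clock: 12.3
tcp_pos: [0.6211, 0.1378, 0.1934]
orientation: [2.219, 2.218, 0.011]
contact_force: [-0.7, 0.2, 0.8]
grip_width: 0.06
gripper_force: 0.0
```

```bash
python3 - <<'E'
from h import *
st()
f=grab('wrist','w4.png');np.savez('/tmp/w',W=f['W'],im=f['image'])
plan([(540,30,200,30,60)])
E
```

```text
t 12.3 tcp [621.1 137.8 193.4] yaw 89.98 tilt 0.45 w 60.0 F [-0.7  0.2  0.8] j [ 0.1   0.51 -0.57  1.67  0.31  1.05 -0.57]
[-109.0, -74.1, -4.7, 0.004, -0.002, 1.052, 60]
```

View pics/w4.png

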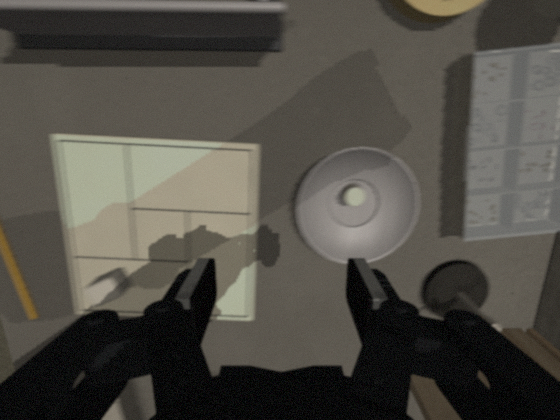

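The stub lies in the dish at (355,196); the rubber block is on the slab at (107,285).

```bash
python3 - <<'E'
from h import *
d=np.load('/tmp/w.npz');W=d['W'];im=d['im'].astype(int);z=W[...,2]
b=np.zeros(z.shape,bool);b[250:330,60:150]=1
[print(*x) for x in rects(W,b&(z>.03)&(z<.045),30)]
f=grab('top');W=f['W'];z=W[...,2]
b[:]=0;b[220:245,225:250]=1
[print(*x) for x in rects(W,b&(z>.032)&(z<.045),30)]
b[:]=0;b[195:330,260:430]=1
[print(*x) for x in rects(W,b&(z>.035)&(z<.05),200)]
st()
for y in (25,115):plan([(442,36,200,y,60),(442,36,15,y,60)])
E
```

```text
[444.9  38.6] [34.9 24.3] 23.5 37.5 (106, 289) 798
[ 546.8 -161.3] [114.8  60.3] 77.8 40.5 (312, 217) 713
[ 417.  -158.8] [114.4  60.6] 96.2 40.5 (300, 259) 766
[ 415.  -360.7] [114.3  60.6] 71.0 40.7 (370, 278) 808
t 12.4 tcp [616.3 139.2 194.2] yaw 90.27 tilt 0.31 w 60.3 F [ 1.2  1.7 -0. ] j [ 0.09  0.5  -0.57  1.67  0.31  1.05 -0.57]
[-102.4, -174.7, -6.8, 0.005, -0.003, 1.139, 60]
[-102.4, -175.7, 178.2, 0.005, -0.003, 1.139, 60]
[-102.4, -174.7, -6.8, 0.005, 0.001, -0.432, 60]
[-102.4, -175.7, 178.2, 0.005, 0.001, -0.432, 60]
```

{"name": "step_arm", "arguments": {
  "moves": [
    [-25,-45,0,0,0,-0.12,60],
    [-50,-88,20,0,0,-0.25,60],
    [-75,-130,60,0,0,-0.42,60],
    [-100,-173,100,0,0,-0.42,60],
    [-101,-173,150,0,0,-0.42,60],
    [-101,-173,170,0,0,-0.42,60],
    [-101,-173,179,0,0,-0.42,60],
    [-101,-173,179,0,0,-0.42,60]
  ],
  "grip_force": 30
}}

```text
clock: 13.2
tcp_pos: [0.4467, 0.0363, 0.0094]
orientation: [-1.707, -2.637, 0.001]
contact_force: [-0.1, 0.4, 0.4]
grip_width: 0.06
gripper_force: 0.0
```

{"name": "step_arm", "arguments": {
  "moves": [
    [0,0,0,0,0,0,60],
    [0,0,0,0,0,0,15],
    [0,0,0,0,0,0,15],
    [0,0,0,0,0,0,15],
    [0,0,0,0,0,0,15],
    [0,0,0,0,0,0,15]
  ]
}}

```text
clock: 13.8
tcp_pos: [0.4479, 0.0363, 0.011]
orientation: [1.707, 2.634, 0.003]
contact_force: [-0.2, 0.2, 7.8]
grip_width: 0.0335
gripper_force: 29.7
```

```bash
python3 - <<'E'
from h import *
st();plan([(444,37,100,114,15),(699,104,110,90,15),(699,106,35,90,15)])
E
```

```text
t 13.8 tcp [447.9  36.3  11. ] yaw 114.12 tilt 0.2 w 33.5 F [-0.2  0.2  7.8] j [ 0.23  0.53 -0.54  2.21  0.54  0.53 -0.3 ]
[2.2, -3.0, -89.0, 0.003, 0.001, 0.002, 15]
[-40.9, 257.1, -98.1, 0.003, 0.001, 0.421, 15]
[-39.0, 257.7, -23.1, 0.003, 0.001, 0.421, 15]
```

{"name": "step_arm", "arguments": {
  "moves": [
    [0,0,-50,0,0,0,15],
    [0,0,-100,0,0,0,15],
    [-8,50,-102,0,0,0.14,15],
    [-16,100,-102,0,0,0.28,15],
    [-24,150,-102,0,0,0.42,15],
    [-32,200,-102,0,0,0.42,15],
    [-40,257,-102,0,0,0.42,15],
    [-40,257,-102,0,0,0.42,15]
  ]
}}

```text
clock: 14.6
tcp_pos: [0.7018, 0.1065, 0.1123]
orientation: [2.22, 2.222, 0.008]
contact_force: [0.2, -0.0, -0.2]
grip_width: 0.0336
gripper_force: 30.6
```

{"name": "step_arm", "arguments": {
  "moves": [
    [0,0,40,0,0,0,15],
    [0,0,78,0,0,0,15],
    [0,0,78,0,0,0,15],
    [0,0,78,0,0,0,50],
    [0,0,78,0,0,0,50],
    [0,0,30,0,0,0,50],
    [0,0,-20,0,0,0,50],
    [0,0,-70,0,0,0,85]
  ]
}}

```text
clock: 15.4
tcp_pos: [0.6976, 0.1047, 0.1861]
orientation: [2.219, 2.222, 0.005]
contact_force: [1.8, -0.5, 0.1]
grip_width: 0.0627
gripper_force: 0.0
```

```bash
python3 - <<'E'
from h import *
st()
f=grab('top','t5.png');W=f['W'];z=W[...,2];b=np.zeros(z.shape,bool);b[130:175,210:260]=1
[print(*x) for x in rects(W,b&(z>.027)&(z<.06),10)]
grab('wrist','w5.png')
plan([(560,-160,150,77.8,85)])
plan([(560,-160,150,-102.2,85)])
E
```

```text
t 15.4 tcp [697.6 104.7 186.1] yaw 90.07 tilt 0.2 w 62.7 F [ 1.8 -0.5  0.1] j [ 0.11  0.62 -0.53  1.49  0.34  1.12 -0.48]
[-266.7, -143.3, 40.0, 0.017, -0.006, 0.214, 85]
[-266.7, -143.3, 40.0, 0.009, 0.025, -2.928, 85]
```

View pics/w5.png

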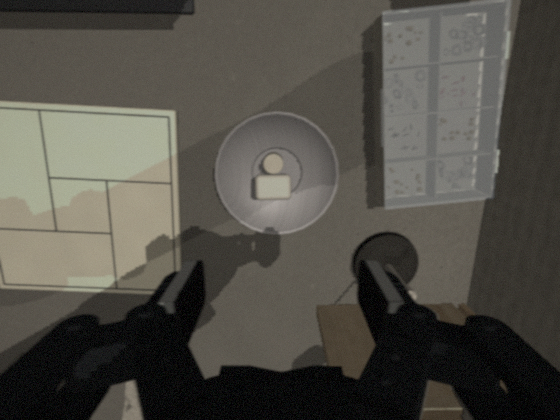

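Stub (273,163) and rubber block (273,187) are both in the dish. I check the top view for a fourth brick.

View pics/t5.png

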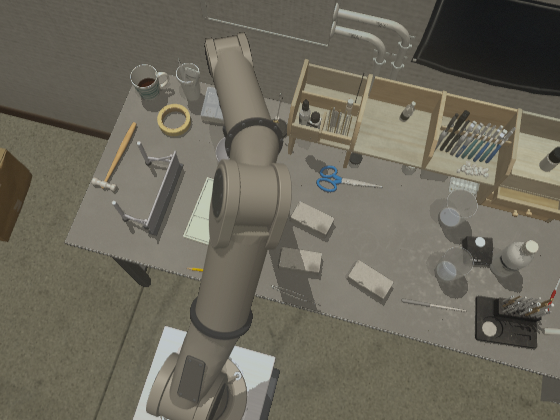

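The top view shows both legs swung out and exactly three bricks. Now brick A (547,-161) goes to slot_1.

```bash
cat >> h.py <<'E'
H=np.array([497.,87.]);HY=-3.
def off(c,yaw,d): return np.array(c)+d*np.array([np.cos(np.radians(yaw)),np.sin(np.radians(yaw))])
def slot(i):
    s=np.array([(-32.5,-61),(61,-32.5),(32.5,61),(-61,32.5)][i]);a=np.radians(HY)
    return H+np.array([[np.cos(a),-np.sin(a)],[np.sin(a),np.cos(a)]])@s
E
python3 - <<'E'
from h import *
st();g=off((547,-161.2),77.7,25);p=off(slot(1),87,25);print(g,p)
plan([(*g,150,77.7,85),(*g,70,77.7,85),(*g,14,77.7,85)])
E
```

```text
t 15.5 tcp [702.3 106.6 193.6] yaw 90.04 tilt 1.03 w 77.0 F [0.3 0.7 0.8] j [ 0.11  0.62 -0.54  1.48  0.34  1.12 -0.48]
[ 552.32575966 -136.77386064] [557.52388195  76.31778516]
[-243.5, -150.9, 40.0, 0.017, -0.006, 0.215, 85]
[-243.8, -152.3, 119.9, 0.017, -0.006, 0.215, 85]
[-244.0, -153.3, 175.9, 0.017, -0.006, 0.215, 85]
```

{"name": "step_arm", "arguments": {
  "moves": [
    [-240,-148,60,0,0,0.21,85],
    [-240,-148,60,0,0,0.21,85],
    [-240,-148,60,0,0,0.21,85],
    [-240,-148,60,0,0,0.21,85],
    [-240,-148,60,0,0,0.21,85],
    [-240,-148,60,0,0,0.21,85],
    [-240,-148,60,0,0,0.21,85],
    [-240,-148,60,0,0,0.21,85]
  ],
  "grip_force": 60
}}

```text
clock: 16.3
tcp_pos: [0.5501, -0.1367, 0.1233]
orientation: [2.441, 1.973, 0.003]
contact_force: [0.3, 0.5, 0.0]
grip_width: 0.0851
gripper_force: 0.0
```

```bash
python3 - <<'E'
from h import *
f=grab('wrist');W=f['W'];z=W[...,2]
[print(*x) for x in rects(W,(z>.035)&(z<.045),500)]
st();g=off((547,-161.2),77.7,25);plan([(*g,60,77.7,85),(*g,14,77.7,85)])
E
```

```text
[ 549.6 -158.4] [115.4  58.1] 77.2 39.9 (286, 239) 11234
[ 417.7 -140.7] [85.4 59.2] 96.1 39.9 (104, 251) 7382
t 16.35 tcp [ 550.9 -135.2  123.4] yaw 78.04 tilt 0.22 w 85.2 F [-0.2 -0.4  0.4] j [ 0.5   0.47 -0.48  1.89  0.28  0.84 -0.33]
[-1.3, 1.5, 63.4, 0.004, -0.001, 0.006, 85]
[-1.3, 1.3, 109.4, 0.004, -0.001, 0.006, 85]
```

```bash
sed -i 's/H=np.array(\[497.,87.\])/H=np.array([497.7,88.3])/' h.py; python3 - <<'E'
from h import *
st();g=off((549.5,-158.4),77.4,25);plan([(*g,60,77.4,85),(*g,14,77.4,85)]);p=off(slot(1),87,25)
print(g,p);plan([(*g,60,77.4,58),(*p,80,87,50),(*p,23,87,50)],(*g,14,77.4))
E
```

```text
t 16.35 tcp [ 550.9 -135.2  123.4] yaw 78.04 tilt 0.22 w 85.2 F [-0.2 -0.4  0.4] j [ 0.5   0.47 -0.48  1.89  0.28  0.84 -0.33]
[2.0, 3.5, 63.4, 0.004, -0.001, 0.011, 85]
[1.9, 3.3, 109.4, 0.004, -0.001, 0.011, 85]
[ 554.95358103 -134.00208095] [558.22388195  77.61778516]
[0.0, 0.0, -46.0, 0.0, 0.0, 0.0, 58]
[207.2, -43.0, -66.0, -0.0, 0.0, -0.168, 50]
[207.2, -43.0, -9.0, -0.0, 0.0, -0.168, 50]
```

{"name": "step_arm", "arguments": {
  "moves": [
    [2,3,40,0,0,0.01,85],
    [2,3,80,0,0,0.01,85],
    [2,3,109,0,0,0.01,85],
    [2,3,109,0,0,0.01,85],
    [2,3,109,0,0,0.01,45],
    [2,3,109,0,0,0.01,45],
    [2,3,109,0,0,0.01,45],
    [2,3,109,0,0,0.01,45]
  ],
  "grip_force": 60
}}

```text
clock: 17.15
tcp_pos: [0.5551, -0.134, 0.015]
orientation: [2.448, 1.964, 0.006]
contact_force: [-0.1, 1.7, 7.9]
grip_width: 0.0569
gripper_force: 65.2
```

```bash
python3 - <<'E'
from h import *
st();p=off(slot(1),87,25);plan([(*p,80,87,50),(*p,23,87,50)])
E
```

```text
t 17.15 tcp [ 555.1 -134.    15. ] yaw 77.48 tilt 0.28 w 56.9 F [-0.1  1.7  7.9] j [ 0.44  0.63 -0.4   1.94  0.39  0.65 -0.43]
[207.3, -42.5, -65.1, 0.005, -0.0, -0.166, 50]
[207.3, -42.8, -8.1, 0.005, -0.0, -0.166, 50]
```

{"name": "step_arm", "arguments": {
  "moves": [
    [0,0,-35,0,0,0,45],
    [0,0,-60,0,0,0,45],
    [35,-7,-60,0,0,-0.03,45],
    [70,-14,-60,0,0,-0.06,45],
    [105,-21,-60,0,0,-0.09,45],
    [140,-28,-60,0,0,-0.12,45],
    [175,-35,-60,0,0,-0.15,45],
    [207,-43,-60,0,0,-0.166,45]
  ]
}}

```text
clock: 17.95
tcp_pos: [0.5563, 0.0788, 0.0737]
orientation: [2.277, 2.162, 0.003]
contact_force: [0.3, -0.8, -1.1]
grip_width: 0.0564
gripper_force: 65.1
```

{"name": "step_arm", "arguments": {
  "moves": [
    [0,0,0,0,0,0,45],
    [0,0,0,0,0,0,45]
  ]
}}

```text
clock: 18.15
tcp_pos: [0.5561, 0.0778, 0.0734]
orientation: [2.277, 2.163, 0.002]
contact_force: [0.5, -1.2, -1.6]
grip_width: 0.0569
gripper_force: 65.1
```

```bash
cat >> h.py <<'E'
def held():
    f=grab('wrist');W=f['W'];z=W[...,2];zt=r.get_obs()['tcp_pos'][2]+.026
    [print('held',*x) for x in rects(W,abs(z-zt)<.008,1500)]
E
python3 - <<'E'
from h import *
held();st();print(slot(1));p=off(slot(1),87,25);plan([(*p,23,87,50)])
E
```

```text
held [555.5  75.9] [84.4 69.8] 175.9 98.3 (280, 292) 22206
t 18.2 tcp [556.   76.3  73. ] yaw 86.94 tilt 0.07 w 56.6 F [-0.2 -0.1 -2.2] j [ 0.15  0.54 -0.51  1.93  0.38  0.76 -0.63]
[556.91548304  52.65204679]
[1.5, 2.1, 50.0, 0.001, 0.001, -0.001, 50]
```

{"name": "step_arm", "arguments": {
  "moves": [
    [1,2,25,0,0,0,45],
    [1,2,40,0,0,0,45],
    [1,2,47,0,0,0,45],
    [1,2,50,0,0,0,45],
    [1,2,50,0,0,0,45],
    [1,2,50,0,0,0,45]
  ]
}}

```text
clock: 18.8
tcp_pos: [0.5572, 0.0764, 0.0231]
orientation: [2.281, 2.16, -0.004]
contact_force: [-4.1, -1.9, 7.6]
grip_width: 0.0567
gripper_force: 66.2
```

{"name": "step_arm", "arguments": {
  "moves": [
    [0,0,0,0,0,0,68],
    [0,0,0,0,0,0,68],
    [0,0,0,0,0,0,68],
    [0,0,-20,0,0,0,68],
    [0,0,-50,0,0,0,68],
    [0,0,-90,0,0,0,85],
    [0,0,-130,0,0,0,85],
    [0,0,-130,0,0,0,85]
  ]
}}

```text
clock: 19.6
tcp_pos: [0.5613, 0.0791, 0.1579]
orientation: [2.276, 2.158, 0.013]
contact_force: [0.2, 0.9, 0.3]
grip_width: 0.0851
gripper_force: 0.0
```

```bash
cat >> h.py <<'E'
def bricks(zlo=.035,zhi=.055,save=None):
    f=grab('wrist',save);W=f['W'];z=W[...,2]
    [print('wrist',*x) for x in rects(W,(z>zlo)&(z<zhi),1500)]
    f=grab('top');W=f['W'];z=W[...,2];b=np.zeros(z.shape,bool);b[180:330,180:430]=1
    [print('top',*x) for x in rects(W,b&(z>zlo)&(z<zhi),200)]
E
python3 - <<'E'
from h import *
bricks(save='w6.png');st();print([slot(i).round(1) for i in range(4)])
E
```

```text
wrist [555.5  51.2] [115.8  58.1] 87.1 47.9 (274, 235) 9334
top [ 417. -159.] [114.5  59.5] 96.1 40.4 (300, 259) 768
top [ 414.7 -360.6] [114.6  60.2] 71.3 40.7 (370, 278) 814
t 19.7 tcp [558.4  77.9 153.3] yaw 86.95 tilt 0.13 w 85.1 F [-0.2 -0.1 -0.1] j [ 0.19  0.44 -0.56  1.87  0.29  0.91 -0.56]
[array([462.1,  29.1]), array([556.9,  52.7]), array([533.3, 147.5]), array([438.5, 123.9])]
```

View pics/w6.png

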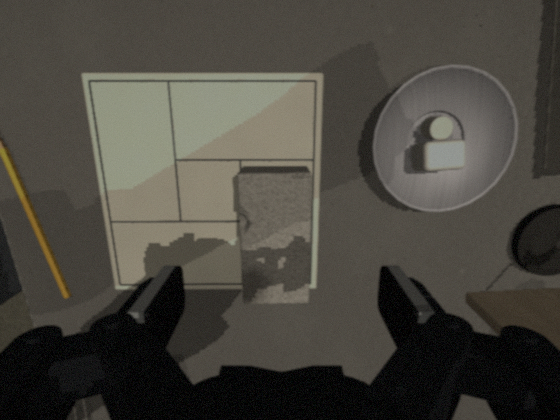

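Brick A sits in slot_1 (within 2 mm), around pixel (275,235); stub and block in the dish. Next brick C (415,-361) to slot_3.

```bash
python3 - <<'E'
from h import *
st();g=off((417.2,-357.8),71.2,-25);print(g);plan([(*g,130,71.2,85)])
E
```

```text
t 19.7 tcp [558.4  77.9 153.3] yaw 86.95 tilt 0.13 w 85.1 F [-0.2 -0.1 -0.1] j [ 0.19  0.44 -0.56  1.87  0.29  0.91 -0.56]
[ 409.14335762 -381.4662315 ]
[-466.6, -124.7, 22.9, 0.002, -0.0, 0.275, 85]
```

{"name": "step_arm", "arguments": {
  "moves": [
    [-467,-125,23,0,0,0.27,85],
    [-467,-125,23,0,0,0.27,85],
    [-467,-125,23,0,0,0.27,85],
    [-467,-125,23,0,0,0.27,85],
    [-467,-125,23,0,0,0.27,85],
    [-467,-125,23,0,0,0.27,85],
    [-467,-125,23,0,0,0.27,85],
    [-467,-125,23,0,0,0.27,85]
  ]
}}

```text
clock: 20.5
tcp_pos: [0.4322, -0.3035, 0.1318]
orientation: [-2.548, -1.834, 0.002]
contact_force: [0.9, 0.3, 0.3]
grip_width: 0.0851
gripper_force: 0.0
```

{"name": "step_arm", "arguments": {
  "moves": [
    [-90,-24,0,0,0,0,85],
    [-90,-24,0,0,0,0,85],
    [-90,-24,0,0,0,0,85],
    [-90,-24,0,0,0,0,85]
  ]
}}

```text
clock: 20.9
tcp_pos: [0.3812, -0.3801, 0.1318]
orientation: [-2.55, -1.83, 0.001]
contact_force: [0.3, 0.9, -0.2]
grip_width: 0.0848
gripper_force: 0.0
```

```bash
python3 - <<'E'
from h import *
bricks();st();g=off((417.2,-357.8),71.2,-25);plan([(*g,14,71.2,85)])
E
```

```text
wrist [ 416.9 -358. ] [114.6  57.9] 71.2 39.9 (319, 165) 12702
top [553.7  48.2] [116.3  61. ] 88.2 47.4 (243, 197) 774
top [ 416.9 -159. ] [114.8  59.8] 96.7 40.2 (300, 259) 773
t 21.0 tcp [ 383.2 -378.2  132.4] yaw 71.6 tilt 0.11 w 84.9 F [-0.6 -0.6  0.5] j [ 0.96  0.4  -0.36  1.95  0.19  0.82  0.17]
[5.0, 25.8, 118.4, -0.001, -0.001, 0.007, 85]
```

Estimate confirmed at (417,-358), yaw 71.2.

{"name": "step_arm", "arguments": {
  "moves": [
    [5,26,20,0,0,0,85],
    [5,26,60,0,0,0.007,85],
    [5,26,100,0,0,0.007,85],
    [5,26,118,0,0,0.007,85],
    [5,26,118,0,0,0.007,85],
    [5,26,118,0,0,0.007,45],
    [5,26,118,0,0,0.007,45],
    [5,26,118,0,0,0.007,45]
  ],
  "grip_force": 60
}}

```text
clock: 21.8
tcp_pos: [0.4104, -0.3838, 0.0172]
orientation: [2.553, 1.825, 0.001]
contact_force: [0.5, -0.0, 1.8]
grip_width: 0.0569
gripper_force: 64.8
```

```bash
python3 - <<'E'
from h import *
st();p=off(slot(3),87,-25);print(p);plan([(450,-200,80,80,45),(*p,80,87,45)])
E
```

```text
t 21.8 tcp [ 410.4 -383.8   17.2] yaw 71.12 tilt 0.18 w 56.9 F [ 0.5 -0.   1.8] j [ 0.87  0.6  -0.3   1.96  0.29  0.62  0.05]
[437.17611805  98.98221484]
[186.7, -21.9, -63.1, 0.003, 0.001, -0.155, 45]
[465.4, -130.7, -63.7, 0.003, 0.001, -0.277, 45]
```

{"name": "step_arm", "arguments": {
  "moves": [
    [0,0,-35,0,0,0,45],
    [20,-2,-65,0,0,-0.02,45],
    [65,-8,-65,0,0,-0.05,45],
    [110,-14,-65,0,0,-0.08,45],
    [150,-18,-65,0,0,-0.12,45],
    [187,-22,-65,0,0,-0.15,45],
    [227,-38,-65,0,0,-0.17,45],
    [267,-53,-65,0,0,-0.19,45]
  ]
}}

```text
clock: 22.6
tcp_pos: [0.4459, -0.1122, 0.0814]
orientation: [2.369, 2.06, 0.002]
contact_force: [0.8, 0.0, -1.3]
grip_width: 0.0566
gripper_force: 64.9
```

{"name": "step_arm", "arguments": {
  "moves": [
    [40,-12,0,0,0,-0.02,45],
    [80,-24,0,0,0,-0.04,45],
    [120,-36,0,0,0,-0.06,45],
    [160,-40,0,0,0,-0.087,45],
    [200,-40,0,0,0,-0.087,45],
    [200,-40,0,0,0,-0.087,45]
  ]
}}

```text
clock: 23.2
tcp_pos: [0.4354, 0.0966, 0.0822]
orientation: [2.27, 2.171, 0.01]
contact_force: [0.1, 0.6, -0.2]
grip_width: 0.0565
gripper_force: 64.9
```

```bash
python3 - <<'E'
from h import *
held();st();p=off(slot(3),87,-27);print(p);plan([(*p,80,87,45),(*p,25,87,45)])
E
```

```text
held [436.  122.4] [115.4  84.2] 87.9 105.1 (280, 218) 42771
t 23.25 tcp [434.7  93.3  81.6] yaw 87.28 tilt 0.2 w 56.7 F [-0.6 -0.5 -2.6] j [ 0.1   0.38 -0.53  2.19  0.31  0.64 -0.7 ]
[437.07144614  96.98495577]
[3.8, 2.2, 1.6, 0.003, -0.002, 0.005, 45]
[3.7, 2.1, 56.6, 0.003, -0.002, 0.005, 45]
```

{"name": "step_arm", "arguments": {
  "moves": [
    [2,2,25,0,0,0,45],
    [2,2,45,0,0,0.005,45],
    [2,2,53,0,0,0.005,45],
    [2,2,57,0,0,0.005,45],
    [2,2,57,0,0,0.005,45],
    [2,2,57,0,0,0.005,45]
  ]
}}

```text
clock: 23.85
tcp_pos: [0.435, 0.0904, 0.0249]
orientation: [2.285, 2.154, -0.005]
contact_force: [-6.6, -2.5, 19.9]
grip_width: 0.0566
gripper_force: 67.8
```

{"name": "step_arm", "arguments": {
  "moves": [
    [0,0,0,0,0,0,68],
    [0,0,0,0,0,0,68],
    [0,0,0,0,0,0,68],
    [0,0,-20,0,0,0,68],
    [0,0,-50,0,0,0,68],
    [0,0,-90,0,0,0,85],
    [0,0,-130,0,0,0,85],
    [0,0,-130,0,0,0,85]
  ]
}}

```text
clock: 24.65
tcp_pos: [0.4392, 0.0929, 0.1581]
orientation: [2.282, 2.152, 0.012]
contact_force: [1.4, 0.0, 0.8]
grip_width: 0.0851
gripper_force: 0.0
```

```bash
python3 - <<'E'
from h import *
bricks();st();print([slot(i).round(1) for i in range(4)]);g=off((419.4,-156.2),96.4,-25);print(g);plan([(*g,140,96.4,85)])
E
```

```text
wrist [436.1 116.6] [114.7  58. ] 87.0 47.9 (274, 173) 10767
wrist [555.3  52. ] [114.2  58.8] 87.2 47.8 (424, 230) 7851
top [553.3  47.3] [115.5  61.7] 88.5 47.2 (245, 197) 675
top [ 416.8 -158.9] [114.4  59.6] 95.9 40.4 (300, 259) 769
t 24.75 tcp [436.5  91.7 154.1] yaw 86.63 tilt 0.13 w 85.1 F [-0.5  0.2 -0.2] j [ 0.18  0.26 -0.6   2.13  0.2   0.81 -0.6 ]
[array([462.1,  29.1]), array([556.9,  52.7]), array([533.3, 147.5]), array([438.5, 123.9])]
[ 422.18672331 -181.04419798]
[-273.1, 1.7, 14.1, 0.002, 0.0, -0.17, 85]
```

Brick C landed 7 mm too far toward −y; I regrip it and shift it.

{"name": "step_arm", "arguments": {
  "moves": [
    [0,0,40,0,0,0,85],
    [0,0,80,0,0,0,85],
    [0,0,110,0,0,0,72],
    [0,0,127,0,0,0,72],
    [0,0,127,0,0,0,72],
    [0,0,127,0,0,0,45],
    [0,0,127,0,0,0,45],
    [0,0,127,0,0,0,45]
  ]
}}

```text
clock: 25.55
tcp_pos: [0.4364, 0.092, 0.0271]
orientation: [2.284, 2.155, 0.002]
contact_force: [0.8, -0.4, -1.2]
grip_width: 0.057
gripper_force: 64.0
```

{"name": "step_arm", "arguments": {
  "moves": [
    [0,0,-5,0,0,0,45],
    [0,0,-10,0,0,0,45],
    [4,1,-10,0,0,0,45],
    [7,2,-10,0,0,0,45],
    [7,2,-10,0,0,0,45],
    [7,2,-10,0,0,0,45]
  ]
}}

```text
clock: 26.15
tcp_pos: [0.4382, 0.099, 0.0362]
orientation: [-2.284, -2.156, 0.0]
contact_force: [-0.5, -0.2, -0.7]
grip_width: 0.0568
gripper_force: 64.0
```

```bash
python3 - <<'E'
from h import *
held();st()
E
```

```text
held [439.2 123.5] [114.9  84.3] 86.8 57.9 (280, 221) 41634
t 26.2 tcp [438.1  98.8  36.2] yaw 86.69 tilt 0.02 w 56.6 F [-0.3  0.5 -1.4] j [ 0.05  0.47 -0.49  2.2   0.41  0.56 -0.8 ]
```

{"name": "step_arm", "arguments": {
  "moves": [
    [0,0,4,0,0,0,45],
    [0,0,7,0,0,0,45],
    [0,0,9,0,0,0,45],
    [0,0,9,0,0,0,45],
    [0,0,9,0,0,0,68],
    [0,0,9,0,0,0,68],
    [0,0,9,0,0,0,68],
    [0,0,9,0,0,0,68]
  ]
}}

```text
clock: 27.0
tcp_pos: [0.4384, 0.0989, 0.0275]
orientation: [2.285, 2.156, 0.001]
contact_force: [-0.2, 0.4, -0.4]
grip_width: 0.0676
gripper_force: 0.0
```

{"name": "step_arm", "arguments": {
  "moves": [
    [0,0,-30,0,0,0,68],
    [0,0,-70,0,0,0,68],
    [0,0,-110,0,0,0,85],
    [0,0,-125,0,0,0,85],
    [0,0,-125,0,0,0,85]
  ]
}}

```text
clock: 27.5
tcp_pos: [0.44, 0.0992, 0.1548]
orientation: [2.283, 2.153, 0.007]
contact_force: [0.5, 0.2, -0.2]
grip_width: 0.0851
gripper_force: 0.0
```

```bash
python3 - <<'E'
from h import *
bricks();st();g=off((419.4,-156.2),96.2,-25);print(g);plan([(*g,140,96.2,85)])
E
```

```text
wrist [438.8 123.8] [114.3  58.3] 87.2 47.9 (276, 173) 11017
wrist [555.4  53.9] [110.2  58.7] 87.1 47.8 (426, 235) 7408
top [553.7  48. ] [115.7  60. ] 86.9 47.4 (245, 197) 684
top [ 417.1 -158.9] [114.4  60.5] 95.7 40.4 (300, 259) 770
t 27.6 tcp [438.1  98.5 152.2] yaw 86.66 tilt 0.03 w 85.1 F [0.2 0.5 1. ] j [ 0.18  0.27 -0.61  2.12  0.21  0.81 -0.62]
[ 422.09998389 -181.0537741 ]
[-280.0, 0.3, 12.3, 0.0, 0.0, -0.167, 85]
```

Brick C is now at (438.8,123.8), target (438.5,123.9). On to brick B for slot_0.

{"name": "step_arm", "arguments": {
  "moves": [
    [-280,0,12,0,0,-0.166,85],
    [-280,0,12,0,0,-0.166,85],
    [-280,0,12,0,0,-0.166,85],
    [-280,0,12,0,0,-0.166,85],
    [-280,0,12,0,0,-0.166,85],
    [-280,0,12,0,0,-0.166,85],
    [-280,0,12,0,0,-0.166,85],
    [-280,0,12,0,0,-0.166,85]
  ]
}}

```text
clock: 28.4
tcp_pos: [0.4209, -0.1809, 0.1389]
orientation: [-2.099, -2.334, 0.001]
contact_force: [-0.1, 1.1, -0.7]
grip_width: 0.0851
gripper_force: 0.0
```

```bash
python3 - <<'E'
from h import *
bricks();st();g=off((419.4,-156.2),96.2,-25);plan([(*g,16,96.2,85)])
E
```

```text
wrist [ 418.9 -155.8] [114.2  58.2] 96.0 39.9 (282, 173) 11633
top [553.7  47.6] [116.1  60.3] 87.2 47.5 (243, 197) 766
top [437.  120.2] [116.1  61.3] 87.5 47.5 (207, 227) 811
t 28.5 tcp [ 421.7 -179.3  139.5] yaw 96.29 tilt 0.11 w 85.1 F [-0.1  1.1  0.3] j [ 0.69  0.29 -0.49  2.12  0.19  0.78  0.2 ]
[-2.0, 0.4, 123.5, -0.001, -0.001, 0.002, 85]
```

{"name": "step_arm", "arguments": {
  "moves": [
    [-1,0,40,0,0,0,85],
    [-1,0,80,0,0,0,85],
    [-1,0,110,0,0,0,85],
    [-1,0,122,0,0,0,85],
    [-1,0,122,0,0,0,85],
    [-1,0,122,0,0,0,45],
    [-1,0,122,0,0,0,45],
    [-1,0,122,0,0,0,45]
  ],
  "grip_force": 60
}}

```text
clock: 29.3
tcp_pos: [0.4234, -0.1819, 0.0201]
orientation: [2.096, 2.336, 0.001]
contact_force: [-0.3, 2.7, 5.9]
grip_width: 0.0566
gripper_force: 64.2
```

```bash
python3 - <<'E'
from h import *
st();p=off(slot(0),177,-25);print(p);plan([(*off(slot(0),177,-25)+[0,-40],90,177,45),(*p,90,177,45)])
E
```

```text
t 29.3 tcp [ 423.4 -181.9   20.1] yaw 96.2 tilt 0.17 w 56.6 F [-0.3  2.7  5.9] j [ 0.59  0.5  -0.38  2.19  0.37  0.51  0.03]
[487.01778516  27.77611805]
[161.7, 81.8, -69.9, 0.001, 0.003, -1.41, 45]
[201.5, 86.1, -70.0, 0.001, 0.003, -1.41, 45]
```

{"name": "step_arm", "arguments": {
  "moves": [
    [0,0,-35,0,0,0,45],
    [0,0,-70,0,0,-0.14,45],
    [30,15,-70,0,0,-0.28,45],
    [60,30,-70,0,0,-0.42,45],
    [90,45,-70,0,0,-0.56,45],
    [120,60,-70,0,0,-0.7,45],
    [140,70,-70,0,0,-0.84,45],
    [162,82,-70,0,0,-0.98,45]
  ]
}}

```text
clock: 30.1
tcp_pos: [0.4868, -0.0112, 0.0896]
orientation: [0.742, 3.051, -0.001]
contact_force: [0.5, -0.5, -0.8]
grip_width: 0.0568
gripper_force: 65.2
```

{"name": "step_arm", "arguments": {
  "moves": [
    [0,0,0,0,0,-0.14,45],
    [0,0,0,0,0,-0.28,45],
    [0,0,0,0,0,-0.43,45],
    [0,0,0,0,0,-0.43,45],
    [0,0,0,0,0,-0.43,45]
  ]
}}

```text
clock: 30.6
tcp_pos: [0.4864, -0.0122, 0.089]
orientation: [0.09, 3.139, -0.001]
contact_force: [0.2, 0.5, -0.9]
grip_width: 0.0566
gripper_force: 65.2
```

```bash
python3 - <<'E'
from h import *
held();st();p=off(slot(0),177,-25);plan([(*p,90,177,45),(*p,40,177,45)])
E
```

```text
held [461.4  -9.9] [115.5  84.4] 177.4 108.9 (280, 217) 40586
t 30.65 tcp [486.4 -12.1  88.9] yaw 176.74 tilt 0.06 w 56.6 F [ 0.3 -0.  -1.3] j [ 0.56  0.5  -0.82  2.08  0.52  0.78  0.94]
[1.6, 39.9, -1.1, -0.0, 0.001, -0.005, 45]
[1.7, 39.9, 48.9, -0.0, 0.001, -0.005, 45]
```

{"name": "step_arm", "arguments": {
  "moves": [
    [1,20,0,0,0,0,45],
    [2,40,0,0,0,0,45],
    [2,40,25,0,0,0,45],
    [2,40,48,0,0,0,45],
    [2,40,48,0,0,0,45],
    [2,40,48,0,0,0,45]
  ]
}}

```text
clock: 31.25
tcp_pos: [0.4863, 0.0284, 0.0407]
orientation: [-0.085, -3.14, 0.0]
contact_force: [0.4, -0.3, -2.2]
grip_width: 0.0567
gripper_force: 65.1
```

```bash
python3 - <<'E'
from h import *
held();st();p=off(slot(0),177,-25);plan([(*p,28.5,177,45)])
E
```

```text
held [460.9  30.4] [114.6  84.3] 177.6 60.7 (280, 218) 39909
t 31.3 tcp [486.9  28.4  41.3] yaw 176.92 tilt 0.06 w 56.7 F [-0.2  0.6 -0.9] j [ 0.42  0.57 -0.75  2.1   0.62  0.7   0.77]
[-0.1, -0.6, 12.8, 0.0, 0.001, -0.001, 45]
```

{"name": "step_arm", "arguments": {
  "moves": [
    [-1,-1,5,0,0,0,45],
    [-1,-1,9,0,0,0,45],
    [-1,-1,12,0,0,0,45],
    [-1,-1,12,0,0,0,45],
    [-1,-1,12,0,0,0,68],
    [-1,-1,12,0,0,0,68],
    [-1,-1,12,0,0,0,68],
    [-1,-1,12,0,0,0,68]
  ]
}}

```text
clock: 32.1
tcp_pos: [0.4873, 0.0272, 0.0284]
orientation: [0.083, 3.14, 0.0]
contact_force: [0.1, 0.1, 0.2]
grip_width: 0.068
gripper_force: 0.0
```

{"name": "step_arm", "arguments": {
  "moves": [
    [0,0,-30,0,0,0,68],
    [0,0,-70,0,0,0,68],
    [0,0,-110,0,0,0,85],
    [0,0,-150,0,0,0,85],
    [0,0,-190,0,0,0,85],
    [0,-50,-190,0,0,0,85],
    [0,-80,-190,0,0,0,85],
    [0,-80,-190,0,0,0,85]
  ]
}}

```text
clock: 32.9
tcp_pos: [0.4825, -0.0579, 0.2181]
orientation: [-0.095, -3.139, 0.004]
contact_force: [0.2, 0.5, -0.1]
grip_width: 0.0847
gripper_force: 0.0
```

```bash
python3 - <<'E'
from h import *
bricks(save='w7.png');st();print([slot(i).round(1) for i in range(4)])
pegs();grab('scene','s7.png')
E
```

```text
wrist [461.9  29.2] [114.9  58.5] 177.5 48.0 (369, 159) 7595
wrist [439.2 122.8] [115.9  57.9] 87.1 48.1 (470, 131) 8198
wrist [555.6  50.7] [115.2  58.7] 87.1 48.0 (388, 249) 5956
top [492.   54.7] [204.9  76.2] 16.4 47.8 (237, 216) 1101
top [437.2 120. ] [117.   59.7] 87.1 47.3 (207, 227) 807
t 33.0 tcp [482.8 -53.1 218.3] yaw 176.87 tilt 0.01 w 85.1 F [ 0.6  1.1 -0. ] j [ 0.78  0.31 -0.94  1.96  0.29  1.01  1.23]
[array([462.1,  29.1]), array([556.9,  52.7]), array([533.3, 147.5]), array([438.5, 123.9])]
[600.  368.5] [13.1 10. ] 57.2 127.4 (139, 144) 31
[409.  369.9] [12.7 10.7] 97.3 129.5 (114, 203) 33
```

View pics/s7.png

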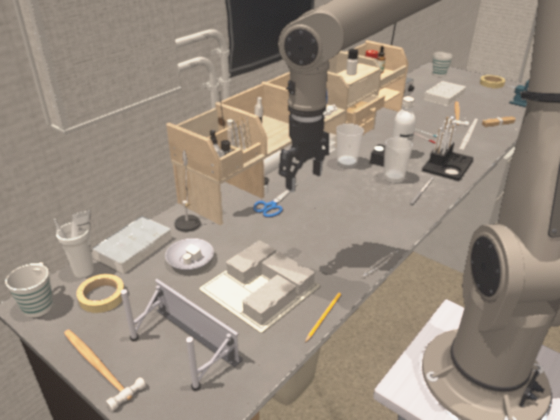

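View pics/w7.png

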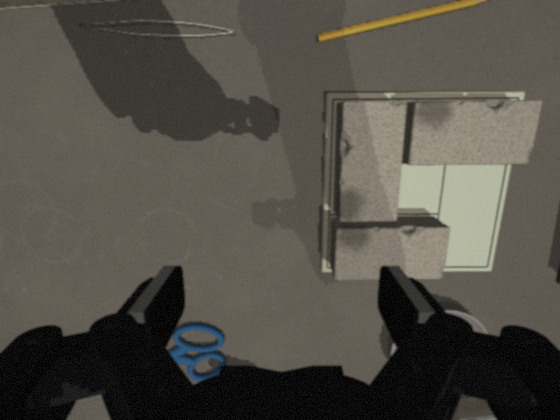

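The scene view shows the legs out (posts near (127,315) and (193,365)), the stub and block in the dish (190,256), and three bricks on the slab. The wrist view shows them at (372,160), (470,131) and (388,249), each within about 2.5 mm of its outline. I'm handing in.

```bash
python3 -c "
from bench import r
print(r.hand_in())"
```

```text
the job is handed in; nothing more can be done
None
```

I handed the job in at about 33 s, but the hand-in gave no verdict: both legs are at their stops, the stub and rubber block are in the dish, and all three bricks present lie in outlines 0, 1 and 3, each within about 2.5 mm by the wrist camera.

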